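Nip up the retaining ring of a kiln sight-glass with the pin spanner

ROBOT

A 6-joint arm with a two-finger parallel gripper is mounted at the origin on a cart in front of the work surface, level with it; the furniture and walls round the work are solid. World frame = base frame: x ahead of the robot, y to its left, z up, the work surface at z = 0. Lengths are in m, angles in rad, forces in N, time in s.
With the tool pointing down it reaches from about 0.275 to 0.825 m from the base axis. Payload 5.2 kg.
Tool frame: the origin (TCP) lies midway between the tips of the shut fingers; the grasp point (between the pads) lies 19 mm behind it; z points along the fingers, y is the line along which they close (so a half turn about z gives the same grasp; the last joint's range is limited). The gripper opens to 93 mm and grips with 3 to 60 N. Pads are 15 mm wide; open, the fingers measure 128 mm over their backs; the gripper's body (75 mm by 188 mm) begins 65 mm behind the grasp point.
Start: joints at [-1.332, 0.259, 1.535, -0, 1.348, -0.203], TCP at [0.235, -0.497, 0.219] pointing down, gripper open.
Joint ranges: [-3.14, 3.14], [-0.91, 2.08], [0.19, 2.58], [-1.22, 4.36], [0.22, 2.71], [-3.12, 3.12]. Speed limits (rad/s): [2.57, 2.57, 3.14, 3.14, 3.14, 3.14].

INTERFACE

Orientations are given as [roll, pitch, yaw] about the fixed x, y, z axes, in that order (R = Rz(yaw) Ry(pitch) Rx(roll)).
In Python, from bench import sense, get_image, hand_in gives the robot as it stands.
- The arm moves only by the tool move_arm, never from a script. Its argument "series" is a list of rows, each an object of numbers: "dx", "dy", "dz": the shift along the tool's x, y, z in m; "rx", "ry", "rz": the turn, a rotation vector about the tool's x, y, z in degrees; "gripper": the opening, from 0 (shut) to 1 (fully open). In form: [{"dx": .., "dy": .., "dz": .., "rx": .., "ry": .., "rz": .., "gripper": ..}, ...]. A call has exactly 10 rows; each row is the pose to reach, as a shift and turn from the pose commanded when the call began, along the tool's axes at that moment; what a row does not reach only later rows make up. A row lasts 1/12 s, in which the tool goes at most 41.7 mm and 7.16 degrees, less where a joint would pass 70% of its speed; a pose out of reach is approached as far as the arm can. A call with a gripper value outside its range is refused whole. The fingers move at their own pace and stop on an object; the grip force is fixed at half the most. Time passes only in rows, so rows that repeat a pose let the fingers close, or fill a call up. It gives the time, the measured TCP pose, the force, the opening and the grip force at its end, in the units of the state.
- sense(): the state, without advancing time (a new reading comes with each control period).
- get_image(name): name is "side" or "top"; returns a dict with "frame" (400x640x3 uint8, red, green, blue), "mtx" (3x3 intrinsics, pixels), "dist" ([k1, k2, p1, p2, k3] as OpenCV has them; the pictures are not rectified), "world_from_camera" (4x4, takes a point from camera to world coordinates). Camera axes: x right, y up, looking along -z (the intrinsics and any distortion apply to the point x, -y, -z); pixel columns grow to the right and rows downward; lengths in m; the calibration is good to about 2 mm. A picture is of the moment at which its call begins. There is no depth.
- hand_in(): hands the job in; it is judged then, once.
The state is a dict: "time_s": time; "q": joint angles; "joint_velocities": joint speeds; "effort": joint torques, N m; "eef_pos": TCP position; "tcp_rot": TCP orientation; "force": force on the tool from outside, world axes, zero at the start; "wrist_torque": the same for the moment, N m; "width": finger opening in m; "grasp_force": force on a finger pad.
Only numpy, scipy, OpenCV 4.12 (cv2) and the standard library are available. Lean on these libraries where they do the work, as an engineer would, in place of code of your own. Each camera call takes 0.05 s, during which the arm holds its last target. There are 200 camera calls.

TASK

Take the two-pin spanner from its wooden stand, feel both of its pins fully down into the two holes of the sight-glass's retaining ring, and turn the ring clockwise until the gasket stops it and then about 8 degrees more to nip it up. Be gentle: leaning hard on the ring, or tightening it more than 17 degrees onto the gasket, cracks the glass. Then lift the spanner off and stand it upright in its stand again, fully down, leaving the other things on the bench alone.

Things in the scene. Friction and masses are not known exactly. Their poses are not given: they have to be found in the camera images.
- pin_spanner: two-pin spanner, 0.22 kg, upright in the stand. Two round steel pins, 6 mm diameter, 10 mm long, tips chamfered 1.2 mm, point down at x = -26 and +26 mm from a steel bar (72 mm along x, 16 along y, 10 high) under a flat handle. A half turn about z makes no difference. Origin midway between the pin tips, z up the handle
- handle (a point): point to grip in the spanner's flat handle, on its centre line, 62 mm above the pin tips. The wooden cheeks are 34 mm wide along x and 14 mm thick along y (grip across y) from 22 to 86 mm above the tips; an 8 mm steel plate in them ends at 92 mm. Axes as the spanner
- cell: kiln sight-glass cell, fixed: dark steel flange (116 mm across, 8 mm high), barrel (94 mm across, 43 mm high) and in it a steel retaining ring over a glass. Origin at the centre of the underside, z up along the ring's axis. The glass cracks if the spanner bears on cell or ring with more than 45 N, or the robot itself with more than 5 N
- ring_face (a point): centre of the retaining ring at its flat upper face, 46 mm above the cell's origin; axes as the cell's, it does not turn. Ring: 72 mm outside, 32 inside, smooth (friction about 0.2), two round holes 9.2 mm wide (11 at the mouth) opposite each other, 26 mm from the axis, their line up to 0.35 rad either side of the cell's x at the start: not measured, to be felt or seen
- hole_floor (a point): point on the ring's axis level with the floors of its two holes, 8 mm below the ring's face; with the pins fully down the spanner's origin is here
- seat (a joint): crush of the gasket below the ring, rad, clockwise from above; aim at 0.14. It is 0 while the ring runs free (0.15 N m), for 0.5 to 1.3 rad of turning. Then the gasket stops the ring and gives way only from 0.35 N m on, by 1 rad per further 1 N m: 0.49 N m at 0.14 rad, 0.65 N m at 0.3 rad, where the glass cracks. It stays crushed when let go
- stand: wooden stand, fixed: a block 90 (along x) x 46 x 26 mm with two square wells (14 x 14 mm, 14 mm deep) at x = -26 and +26 mm in its top. Origin at the centre of the underside, z up. The spanner stands with its pins in the wells, its bar resting on the block's top and its origin 16 mm above the stand's
- flat_file: bystander: flat file with wooden handle, 26 x 255 x 26 mm, origin at the centre of its underside
- wax_block: bystander: block of wax, 43 x 64 x 26 mm, origin at the centre of its underside
- pliers: bystander: pliers, 56 x 146 x 13 mm, origin at the centre of its underside
- matchbox: bystander: matchbox, 36 x 53 x 15 mm, origin at the centre of its underside
- tape_roll: bystander: roll of tape, 67 x 67 x 19 mm, origin at the centre of its underside
Not all that is in view belongs to the job. Of the things that look like the pin_spanner, the larger one is meant. What is shaped like the stand but blue is not meant.

How it is judged:
By the outcome, as a careful person would: the job done as asked, in the order asked, and still so for the second after the job is handed in, with the robot touching nothing.
It also fails if it takes over 61 s, if anything falls off the work surface, if the arm or the gripper's body presses on something with over 40 N, if the wrist force passes 120 N, or if a joint passes its speed limit or range.

## Working session

There is one attempt and no reset: what is moved stays moved. The work goes in short steps, Python scripts to look and compute and a tool call to move; the robot and the scene stay as the last step left them, time stands still between calls to the robot, and variables do not carry over. Pictures are saved under pics/ and viewed, at most 10 in all, crops included, and the job is handed in when it is done.

Besides the shell and the picture viewer there is one more tool, called after "Emit:" by a JSON object that holds its "method" and its "body". move_arm: Moves the arm, as the interface text tells. Its arguments: {"type":"object","properties":{"series":{"type":"array","items":{"type":"object","properties":{"dx":{"type":"number"},"dy":{"type":"number"},"dz":{"type":"number"},"rx":{"type":"number"},"ry":{"type":"number"},"rz":{"type":"number"},"gripper":{"type":"number"}}}}},"required":["series"]}

```bash
mkdir -p pics; ls; cat > h.py <<'E'
import numpy as np, cv2
from bench import sense, get_image, hand_in
def ray(im,uv):
    p=cv2.undistortPoints(np.array([[uv]],float),np.array(im["mtx"]),np.array(im["dist"]))[0,0]
    T=np.array(im["world_from_camera"]); return T[:3,3],T[:3,:3]@np.array([p[0],-p[1],-1])
def at(im,uv,z):
    o,d=ray(im,uv); return o+d*(z-o[2])/d[2]
def px(im,P):
    T=np.linalg.inv(np.array(im["world_from_camera"])); c=(T[:3,:3]@np.atleast_2d(P).T).T+T[:3,3]
    c=c*[1,-1,-1]
    return cv2.projectPoints(c,np.zeros(3),np.zeros(3),np.array(im["mtx"]),np.array(im["dist"]))[0][:,0]
def save(im,n,box=None,s=1):
    f=np.array(im["frame"])[:,:,::-1]
    if box: f=f[box[1]:box[3],box[0]:box[2]]
    cv2.imwrite("pics/"+n,cv2.resize(f,None,fx=s,fy=s,interpolation=cv2.INTER_CUBIC))
E
python3 - <<'E'
from h import *
import pickle
d={}
for n in("top","side"):
    im=get_image(n); d[n]=im; save(im,n+"1.png",None,1.25); print(n,np.round(im["world_from_camera"],3).tolist(),np.round(im["mtx"],1).tolist(),im["dist"])
pickle.dump(d,open("im1.pkl","wb"))
s=sense();print(s)
E
```

```text
pics
top [[-0.02, 0.997, -0.075, 0.451], [-1.0, -0.02, 0.001, 0.143], [-0.001, 0.075, 0.997, 1.059], [0.0, 0.0, 0.0, 1.0]] [[387.3, 0.0, 311.8], [0.0, 387.3, 200.0], [0.0, 0.0, 1.0]] [0.01236195 0.         0.         0.         0.        ]
side [[-0.318, 0.774, -0.547, -0.206], [-0.948, -0.267, 0.174, 0.37], [-0.011, 0.574, 0.819, 1.217], [0.0, 0.0, 0.0, 1.0]] [[499.6, 0.0, 329.7], [0.0, 499.6, 193.3], [0.0, 0.0, 1.0]] [0.04587624 0.         0.         0.         0.        ]
{'time_s': 0.1, 'q': array([-1.33178131e+00,  2.59282524e-01,  1.53592100e+00, -3.97029451e-05,
        1.34802449e+00, -2.02785997e-01]), 'joint_velocities': array([-0.00154111, -0.00118343, -0.00102922, -0.00147346, -0.00073961,
       -0.00027832]), 'effort': array([ 2.00345276e-03, -4.38213587e+01, -2.84643835e+01,  7.22420239e-02,
        3.62370210e-02, -4.93804328e-05]), 'eef_pos': array([ 0.23506194, -0.49670889,  0.2179153 ]), 'tcp_rot': array([-3.13998300e+00, -2.91446030e-04,  4.41809579e-01]), 'force': array([ 0.13681763,  0.35950221, -0.03872644]), 'wrist_torque': array([0.02158254, 0.07095202, 0.05207395]), 'grasp_force': 0.0, 'width': 0.09327118825380311}
```

View pics/top1.png

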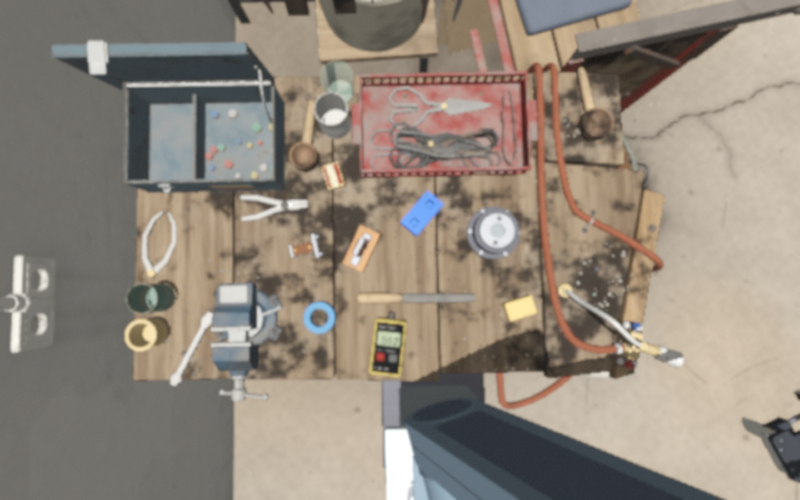

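View pics/side1.png

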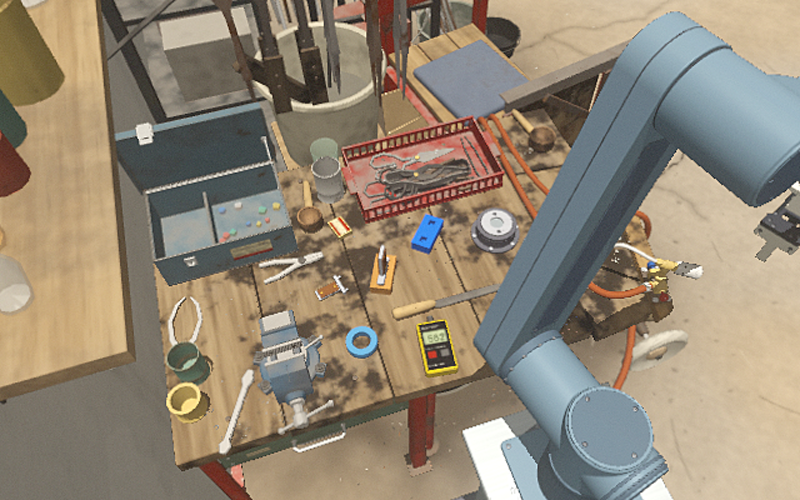

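The top view shows these candidates:
- **Spanners:** one stands upright in the orange-brown wooden stand at (361,248). A smaller one lies loose at (305,247). The upright, larger one fits the description.
- **Stands:** the one at (422,213) is blue, so it isn't meant.
- **Cell:** it is at (494,232).

I'll confirm with one enlarged crop.

```bash
python3 - <<'E'
from h import *
import pickle
d=pickle.load(open("im1.pkl","rb"))
def crop(n,b,s):
    f=np.array(d[n]["frame"])[b[1]:b[3],b[0]:b[2],::-1]; return cv2.resize(f,None,fx=s,fy=s,interpolation=cv2.INTER_CUBIC)
a=crop("top",(225,150,425,222),4); b=crop("side",(240,160,440,238),4)
print(a.shape,b.shape)
cv2.imwrite("pics/c1.png",np.vstack([a,b]))
E
```

```text
(288, 800, 3) (312, 800, 3)
```

View pics/c1.png

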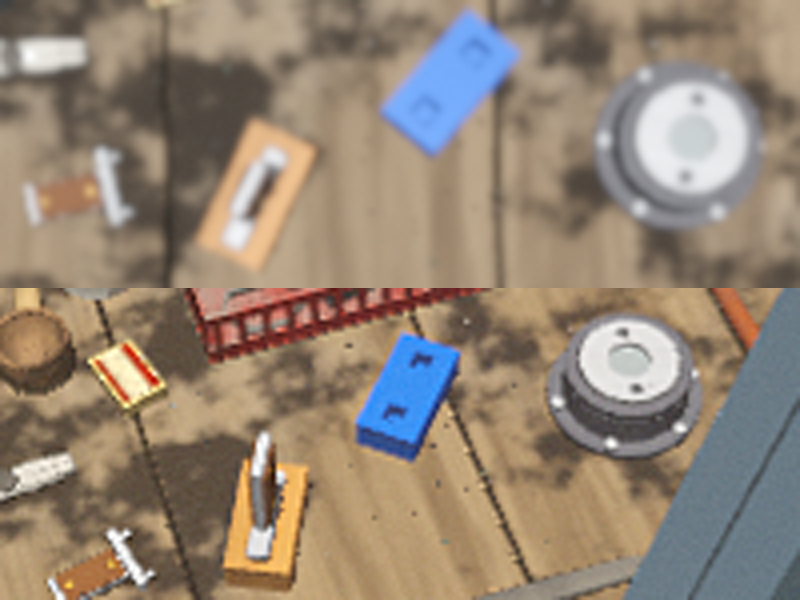

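The crop confirms it. The upright spanner is in the orange stand at crop (257,190), the small one lies flat at (75,190), and the stand at (450,85) is blue. The ring's holes show as dark dots, at crop (697,99) and (685,177) in the top view and (624,332) and (636,388) in the side view.

```bash
python3 - <<'E'
from h import *
import pickle
from scipy.optimize import minimize
d=pickle.load(open("im1.pkl","rb"))
for n,h1,h2 in (("top",(399.25,174.75),(396.25,194.25)),("side",(396,171),(399,185))):
    im=d[n];a=at(im,h1,.044)[:2];b=at(im,h2,.044)[:2]
    print(n,"holes",a.round(4),b.round(4),"mid",((a+b)/2).round(4),"dist",np.linalg.norm(a-b).round(4),"ang",np.degrees(np.arctan2(*(a-b)[::-1])).round(1))
# stand fit: orange mask vs projected box hull, both views
masks={}
for n,box in (("top",(270,175,310,220)),("side",(292,200,320,240))):
    hsv=cv2.cvtColor(np.array(d[n]["frame"]),cv2.COLOR_RGB2HSV)
    m=cv2.inRange(hsv,(8,130,120),(20,255,255)); k=np.zeros_like(m);k[box[1]:box[3],box[0]:box[2]]=1;m=m*k
    c,_=cv2.findContours(m,0,2);c=max(c,key=cv2.contourArea)
    M=np.zeros_like(m);cv2.drawContours(M,[cv2.convexHull(c)],-1,1,-1)
    masks[n]=M; print(n,M.sum())
def hull(n,x,y,t):
    R=np.array([[np.cos(t),-np.sin(t)],[np.sin(t),np.cos(t)]])
    P=[[*(R@[sx*.045,sy*.023]+[x,y]),z] for sx in(-1,1) for sy in(-1,1) for z in(0,.026)]
    M=np.zeros((1600,2560),np.uint8)
    cv2.fillConvexPoly(M,cv2.convexHull(((px(d[n],np.array(P))+.5)*4).astype(np.int32)),1); return M
big={n:cv2.resize(masks[n],None,fx=4,fy=4,interpolation=0) for n in masks}
def cost(p,ns=("top","side")): return sum((hull(n,p[0]/100,p[1]/100,p[2])!=big[n]).sum() for n in ns)
for ns in (("top",),("side",),("top","side")):
    m=cv2.moments(masks["top"]);c=at(d["top"],(m["m10"]/m["m00"],m["m01"]/m["m00"]),.02)
    best=min((minimize(cost,[c[0]*100,c[1]*100,t],args=(ns,),method="Nelder-Mead",options=dict(initial_simplex=np.array([[c[0]*100,c[1]*100,t]]*4)+np.vstack([np.zeros(3),np.diag([1,1,.3])]))) for t in(.3,.55,-.3,-.55)),key=lambda r:r.fun)
    print(ns,best.x.round(3),best.fun)
E
```

```text
top holes [ 0.5903 -0.0899] [ 0.5388 -0.0802] mid [ 0.5646 -0.0851] dist 0.0524 ang -10.7
side holes [ 0.5898 -0.0897] [ 0.5398 -0.078 ] mid [ 0.5648 -0.0838] dist 0.0513 ang -13.2Traceback (most recent call last):
  File "<stdin>", line 13, in <module>
ValueError: max() iterable argument is empty
```

```bash
cat > fit.py <<'E'
from h import *
import pickle,sys
from scipy.optimize import minimize
d=pickle.load(open("im1.pkl","rb"))
masks={}
for n,box in (("top",(270,175,310,220)),("side",(292,200,320,240))):
    f=np.array(d[n]["frame"]);hsv=cv2.cvtColor(f,cv2.COLOR_RGB2HSV)
    q={"top":(282,205),"side":(315,212)}[n]; print(n,hsv[q[1],q[0]], hsv[box[1]+2,box[0]+2])
    m=((hsv[:,:,1].astype(int)>115)&(hsv[:,:,2]>100)).astype(np.uint8); k=np.zeros_like(m);k[box[1]:box[3],box[0]:box[2]]=1;m=m*k
    c,_=cv2.findContours(m,0,2);c=max(c,key=cv2.contourArea)
    M=np.zeros_like(m);cv2.drawContours(M,[cv2.convexHull(c)],-1,1,-1)
    masks[n]=M; print(n,M.sum(),cv2.boundingRect(M))
def hull(n,x,y,t):
    R=np.array([[np.cos(t),-np.sin(t)],[np.sin(t),np.cos(t)]])
    P=[[*(R@[sx*.045,sy*.023]+[x,y]),z] for sx in(-1,1) for sy in(-1,1) for z in(0,.026)]
    M=np.zeros((1600,2560),np.uint8)
    cv2.fillConvexPoly(M,cv2.convexHull(((px(d[n],np.array(P))+.5)*4).astype(np.int32)),1); return M
big={n:cv2.resize(masks[n],None,fx=4,fy=4,interpolation=0) for n in masks}
def cost(p,ns=("top","side")): return float(sum((hull(n,p[0]/100,p[1]/100,p[2])!=big[n]).sum() for n in ns))
for ns in (("top",),("side",),("top","side")):
    m=cv2.moments(masks["top"]);c=at(d["top"],(m["m10"]/m["m00"],m["m01"]/m["m00"]),.02)
    best=min((minimize(cost,[c[0]*100,c[1]*100,t],args=(ns,),method="Nelder-Mead",options=dict(initial_simplex=np.array([[c[0]*100,c[1]*100,t]]*4)+np.vstack([np.zeros(3),np.diag([1,1,.3])]))) for t in(.3,.55,-.3,-.55)),key=lambda r:r.fun)
    print(ns,best.x.round(3),best.fun,[big[n].sum() for n in ns])
E
python3 fit.py
```

```text
top [ 10  28 221] [15 51 80]Traceback (most recent call last):
  File "fit.py", line 10, in <module>
    c,_=cv2.findContours(m,0,2);c=max(c,key=cv2.contourArea)
                                  ~~~^^^^^^^^^^^^^^^^^^^^^^^
ValueError: max() iterable argument is empty
```

```bash
sed -i 's/"top":(282,205),"side":(315,212)/"top":(291,184),"side":(313,212)/; s/hsv\[:,:,1\].astype(int)>115/hsv[:,:,1].astype(int)>S[n]/; s/^masks={}/masks={};S=dict(top=int(sys.argv[1]),side=int(sys.argv[2]))/' fit.py; python3 fit.py 95 130
```

```text
top [ 16 100 228] [15 51 80]
top 665 (274, 180, 31, 37)
side [ 17 147 244] [14 82 96]
side 571 (296, 202, 21, 34)
('top',) [53.693 20.406 -0.48 ] 939.0 [np.uint64(10640)]
('side',) [53.664 20.561 -0.45 ] 454.0 [np.uint64(9136)]
('top', 'side') [53.689 20.523 -0.457] 1475.0 [np.uint64(10640), np.uint64(9136)]
```

```bash
cat >> h.py <<'E'
from scipy.spatial.transform import Rotation as Ro
def go(x,y,z,yaw):
    "shift/turn in tool axes to world TCP pose, tool down, from the measured pose"
    s=sense(); R=Ro.from_euler("xyz",s["tcp_rot"]); t=R.inv().apply(np.array([x,y,z])-s["eef_pos"])
    r=(R.inv()*Ro.from_euler("xyz",[np.pi,0,yaw])).as_rotvec(degrees=True)
    print("t",round(s["time_s"],2),"d",t.round(4),"r",r.round(2),"F",s["force"].round(2),"pos",s["eef_pos"].round(4),"rot",s["tcp_rot"].round(4))
E
python3 -c "
from h import *
go(.537,.205,.17,2.677)"
```

```text
t 0.1 d [ 0.573  -0.5052  0.0489] r [-3.0000e-02 -1.1000e-01 -1.2807e+02] F [ 0.14  0.36 -0.04] pos [ 0.2351 -0.4967  0.2179] rot [-3.140e+00 -3.000e-04  4.418e-01]
```

Emit:
{"method": "move_arm", "body": {"series": [{"dx": 0.573, "dy": -0.505, "dz": 0.04, "rz": -128, "gripper": 1}, {"dx": 0.573, "dy": -0.505, "dz": 0.04, "rz": -128, "gripper": 1}, {"dx": 0.573, "dy": -0.505, "dz": 0.04, "rz": -128, "gripper": 1}, {"dx": 0.573, "dy": -0.505, "dz": 0.04, "rz": -128, "gripper": 1}, {"dx": 0.573, "dy": -0.505, "dz": 0.04, "rz": -128, "gripper": 1}, {"dx": 0.573, "dy": -0.505, "dz": 0.04, "rz": -128, "gripper": 1}, {"dx": 0.573, "dy": -0.505, "dz": 0.04, "rz": -128, "gripper": 1}, {"dx": 0.573, "dy": -0.505, "dz": 0.04, "rz": -128, "gripper": 1}, {"dx": 0.573, "dy": -0.505, "dz": 0.04, "rz": -128, "gripper": 1}, {"dx": 0.573, "dy": -0.505, "dz": 0.04, "rz": -128, "gripper": 1}]}}

```text
$.series[0]: bad value
```

```bash
python3 -c "
from h import *
go(.537,.205,.17,2.677)"
```

```text
t 0.1 d [ 0.573  -0.5052  0.0489] r [-3.0000e-02 -1.1000e-01 -1.2807e+02] F [ 0.14  0.36 -0.04] pos [ 0.2351 -0.4967  0.2179] rot [-3.140e+00 -3.000e-04  4.418e-01]
```

Emit:
{"method": "move_arm", "body": {"series": [{"dx": 0.029, "dy": -0.025, "dz": 0, "rx": 0, "ry": 0, "rz": -6.4, "gripper": 1}, {"dx": 0.057, "dy": -0.05, "dz": 0, "rx": 0, "ry": 0, "rz": -12.8, "gripper": 1}, {"dx": 0.086, "dy": -0.076, "dz": 0, "rx": 0, "ry": 0, "rz": -19.2, "gripper": 1}, {"dx": 0.115, "dy": -0.101, "dz": 0, "rx": 0, "ry": 0, "rz": -25.6, "gripper": 1}, {"dx": 0.143, "dy": -0.126, "dz": 0, "rx": 0, "ry": 0, "rz": -32, "gripper": 1}, {"dx": 0.172, "dy": -0.152, "dz": 0, "rx": 0, "ry": 0, "rz": -38.4, "gripper": 1}, {"dx": 0.2, "dy": -0.177, "dz": 0, "rx": 0, "ry": 0, "rz": -44.8, "gripper": 1}, {"dx": 0.229, "dy": -0.202, "dz": 0, "rx": 0, "ry": 0, "rz": -51.2, "gripper": 1}, {"dx": 0.258, "dy": -0.227, "dz": 0, "rx": 0, "ry": 0, "rz": -57.6, "gripper": 1}, {"dx": 0.287, "dy": -0.253, "dz": 0, "rx": 0, "ry": 0, "rz": -64, "gripper": 1}]}}

```text
time_s: 0.93
eef_pos: [0.3866, -0.144, 0.2186]
tcp_rot: [3.142, 0.0, 1.564]
force: [1.3, -0.5, -0.4]
width: 0.0926
grasp_force: 0.0
```

```bash
python3 -c "
from h import *
go(.537,.205,.17,2.677)"
```

```text
t 0.93 d [0.35   0.1479 0.0486] r [  0.     0.   -63.78] F [ 1.34 -0.51 -0.36] pos [ 0.3866 -0.144   0.2186] rot [3.1415 0.     1.5638]
```

Emit:
{"method": "move_arm", "body": {"series": [{"dx": 0.035, "dy": 0.015, "dz": 0.004, "rx": 0, "ry": 0, "rz": -6.4, "gripper": 1}, {"dx": 0.07, "dy": 0.03, "dz": 0.008, "rx": 0, "ry": 0, "rz": -12.8, "gripper": 1}, {"dx": 0.105, "dy": 0.044, "dz": 0.012, "rx": 0, "ry": 0, "rz": -19.2, "gripper": 1}, {"dx": 0.14, "dy": 0.059, "dz": 0.016, "rx": 0, "ry": 0, "rz": -25.6, "gripper": 1}, {"dx": 0.175, "dy": 0.074, "dz": 0.02, "rx": 0, "ry": 0, "rz": -32, "gripper": 1}, {"dx": 0.21, "dy": 0.089, "dz": 0.024, "rx": 0, "ry": 0, "rz": -38.4, "gripper": 1}, {"dx": 0.245, "dy": 0.104, "dz": 0.028, "rx": 0, "ry": 0, "rz": -44.8, "gripper": 1}, {"dx": 0.28, "dy": 0.118, "dz": 0.032, "rx": 0, "ry": 0, "rz": -51.2, "gripper": 1}, {"dx": 0.315, "dy": 0.133, "dz": 0.036, "rx": 0, "ry": 0, "rz": -57.6, "gripper": 1}, {"dx": 0.35, "dy": 0.148, "dz": 0.04, "rx": 0, "ry": 0, "rz": -63.8, "gripper": 1}]}}

```text
time_s: 1.77
eef_pos: [0.5386, 0.2044, 0.178]
tcp_rot: [-3.141, -0.001, 2.678]
force: [0.2, 0.4, 0.4]
width: 0.093
grasp_force: 0.0
```

```bash
python3 - <<'E'
from h import *
go(.537,.205,.059,2.677)
d=get_image("side"); save(d,"g1.png",(240,130,400,250),5)
# model overlay points: handle box at nominal
R=Ro.from_euler("z",-.465)
P=R.apply([[sx*.036,sy*.008,z] for sx in(-1,1) for sy in(-1,1) for z in(.026,.036)]+[[0,0,.108]])+[.537,.205,0]
print(((px(d,P)-[240,130])*5).round())
E
```

```text
t 1.77 d [ 1.70e-03 -1.00e-04  1.19e-01] r [-0.03 -0.04  0.07] F [0.18 0.36 0.44] pos [0.5386 0.2044 0.178 ] rot [-3.1410e+00 -7.0000e-04  2.6782e+00]
[[334. 486.]
 [333. 476.]
 [305. 482.]
 [304. 473.]
 [355. 379.]
 [354. 369.]
 [327. 376.]
 [326. 366.]
 [323. 348.]]
```

View pics/g1.png

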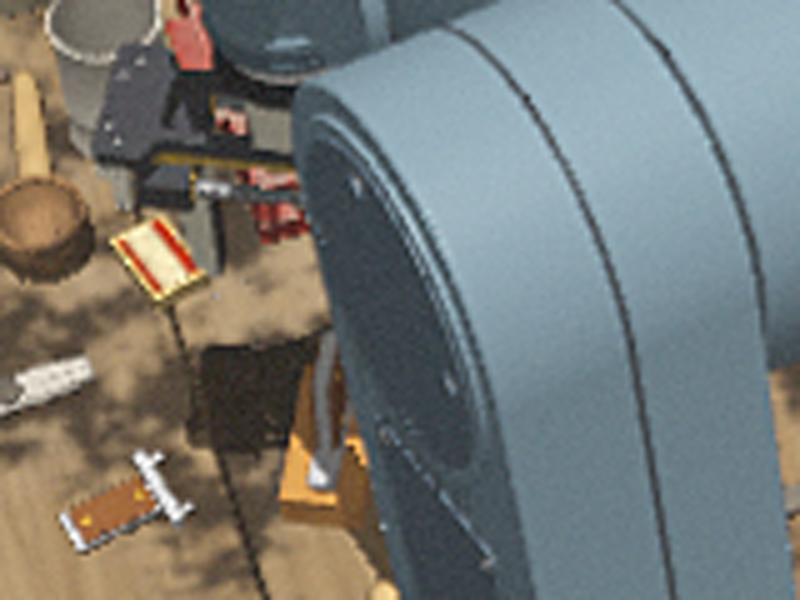

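The bar's near end shows at (320,480), where the model puts it (305–334, 473–486). I'll descend and close.

Emit:
{"method": "move_arm", "body": {"series": [{"dx": 0.002, "dy": 0, "dz": 0.03, "rx": 0, "ry": 0, "rz": 0, "gripper": 1}, {"dx": 0.002, "dy": 0, "dz": 0.06, "rx": 0, "ry": 0, "rz": 0, "gripper": 1}, {"dx": 0.002, "dy": 0, "dz": 0.085, "rx": 0, "ry": 0, "rz": 0, "gripper": 0.7}, {"dx": 0.002, "dy": 0, "dz": 0.105, "rx": 0, "ry": 0, "rz": 0, "gripper": 0.5}, {"dx": 0.002, "dy": 0, "dz": 0.119, "rx": 0, "ry": 0, "rz": 0, "gripper": 0.4}, {"dx": 0.002, "dy": 0, "dz": 0.119, "rx": 0, "ry": 0, "rz": 0, "gripper": 0}, {"dx": 0.002, "dy": 0, "dz": 0.119, "rx": 0, "ry": 0, "rz": 0, "gripper": 0}, {"dx": 0.002, "dy": 0, "dz": 0.119, "rx": 0, "ry": 0, "rz": 0, "gripper": 0}, {"dx": 0.002, "dy": 0, "dz": 0.119, "rx": 0, "ry": 0, "rz": 0, "gripper": 0}, {"dx": 0.002, "dy": 0, "dz": 0.119, "rx": 0, "ry": 0, "rz": 0, "gripper": 0}]}}

```text
time_s: 2.65
eef_pos: [0.5377, 0.2034, 0.061]
tcp_rot: [3.14, 0.002, 2.672]
force: [0.2, -1.6, -0.5]
width: 0.044
grasp_force: 0.0
```

```bash
python3 - <<'E'
from h import *
go(.537,.205,.059,2.677)
s=sense();print(s["width"],s["grasp_force"],s["wrist_torque"])
d=get_image("top"); save(d,"g2.png",(250,150,330,230),7)
E
```

```text
t 2.65 d [0.0014 0.0011 0.002 ] r [ 0.08  0.11 -0.27] F [ 0.22 -1.58 -0.54] pos [0.5377 0.2034 0.061 ] rot [3.1402e+00 1.9000e-03 2.6722e+00]
0.04402885178073977 0.0 [ 0.00833226 -0.15956228  0.0164679 ]
```

Emit:
{"method": "move_arm", "body": {"series": [{"dx": 0, "dy": 0, "dz": 0, "rx": 0, "ry": 0, "rz": 0, "gripper": 0}, {"dx": 0, "dy": 0, "dz": 0, "rx": 0, "ry": 0, "rz": 0, "gripper": 0}, {"dx": 0, "dy": 0, "dz": 0, "rx": 0, "ry": 0, "rz": 0, "gripper": 0}, {"dx": 0, "dy": 0, "dz": 0, "rx": 0, "ry": 0, "rz": 0, "gripper": 0}, {"dx": 0, "dy": 0, "dz": 0, "rx": 0, "ry": 0, "rz": 0, "gripper": 0}, {"dx": 0, "dy": 0, "dz": 0, "rx": 0, "ry": 0, "rz": 0, "gripper": 0}, {"dx": 0, "dy": 0, "dz": 0, "rx": 0, "ry": 0, "rz": 0, "gripper": 0}, {"dx": 0, "dy": 0, "dz": 0, "rx": 0, "ry": 0, "rz": 0, "gripper": 0}, {"dx": 0, "dy": 0, "dz": 0, "rx": 0, "ry": 0, "rz": 0, "gripper": 0}, {"dx": 0, "dy": 0, "dz": 0, "rx": 0, "ry": 0, "rz": 0, "gripper": 0}]}}

```text
time_s: 3.53
eef_pos: [0.5369, 0.2033, 0.0598]
tcp_rot: [-3.142, 0.0, 2.672]
force: [-0.3, -0.9, 3.7]
width: 0.0136
grasp_force: 30.0
```

```bash
python3 - <<'E'
from h import *
go(.537,.205,.059,2.677)
s=sense();print(s["width"],s["grasp_force"],s["wrist_torque"])
E
```

```text
t 3.53 d [0.0006 0.0016 0.0008] r [-0.    0.   -0.27] F [-0.33 -0.89  3.69] pos [0.5369 0.2033 0.0598] rot [-3.1416  0.      2.6724]
0.013611530897839282 29.99990165233612 [-0.01655591 -0.00523301  0.0194634 ]
```

Emit:
{"method": "move_arm", "body": {"series": [{"dx": 0, "dy": 0, "dz": -0.015, "rx": 0, "ry": 0, "rz": 0, "gripper": 0}, {"dx": 0, "dy": 0, "dz": -0.04, "rx": 0, "ry": 0, "rz": 0, "gripper": 0}, {"dx": 0, "dy": 0, "dz": -0.065, "rx": 0, "ry": 0, "rz": 0, "gripper": 0}, {"dx": -0.015, "dy": -0.024, "dz": -0.07, "rx": 0, "ry": 0, "rz": -2, "gripper": 0}, {"dx": -0.035, "dy": -0.055, "dz": -0.07, "rx": 0, "ry": 0, "rz": -4, "gripper": 0}, {"dx": -0.055, "dy": -0.087, "dz": -0.07, "rx": 0, "ry": 0, "rz": -6, "gripper": 0}, {"dx": -0.075, "dy": -0.118, "dz": -0.07, "rx": 0, "ry": 0, "rz": -8, "gripper": 0}, {"dx": -0.095, "dy": -0.15, "dz": -0.07, "rx": 0, "ry": 0, "rz": -10, "gripper": 0}, {"dx": -0.115, "dy": -0.182, "dz": -0.07, "rx": 0, "ry": 0, "rz": -12, "gripper": 0}, {"dx": -0.135, "dy": -0.213, "dz": -0.07, "rx": 0, "ry": 0, "rz": -14, "gripper": 0}]}}

```text
time_s: 4.37
eef_pos: [0.5604, -0.0494, 0.1291]
tcp_rot: [3.141, -0.001, 2.919]
force: [0.0, -0.7, -1.7]
width: 0.0142
grasp_force: 30.0
```

```bash
python3 - <<'E'
from h import *
go(.5646,-.0845,.115,2.93)
s=sense();print(s["width"],s["grasp_force"],s["wrist_torque"])
E
```

```text
t 4.37 d [-0.0119 -0.0333  0.014 ] r [ 0.01 -0.06 -0.66] F [ 0.05 -0.66 -1.68] pos [ 0.5604 -0.0494  0.1291] rot [ 3.1415e+00 -1.0000e-03  2.9185e+00]
0.014192309381733985 30.000609755516052 [-0.00144591 -0.1962911   0.02922786]
```

Emit:
{"method": "move_arm", "body": {"series": [{"dx": -0.003, "dy": -0.009, "dz": 0.004, "rx": 0, "ry": 0, "rz": 0, "gripper": 0}, {"dx": -0.007, "dy": -0.02, "dz": 0.009, "rx": 0, "ry": 0, "rz": 0, "gripper": 0}, {"dx": -0.01, "dy": -0.028, "dz": 0.012, "rx": 0, "ry": 0, "rz": -0.5, "gripper": 0}, {"dx": -0.012, "dy": -0.033, "dz": 0.014, "rx": 0, "ry": 0, "rz": -0.6, "gripper": 0}, {"dx": -0.012, "dy": -0.033, "dz": 0.014, "rx": 0, "ry": 0, "rz": -0.6, "gripper": 0}, {"dx": -0.012, "dy": -0.033, "dz": 0.014, "rx": 0, "ry": 0, "rz": -0.6, "gripper": 0}, {"dx": -0.012, "dy": -0.033, "dz": 0.014, "rx": 0, "ry": 0, "rz": -0.6, "gripper": 0}, {"dx": -0.012, "dy": -0.033, "dz": 0.014, "rx": 0, "ry": 0, "rz": -0.6, "gripper": 0}, {"dx": -0.012, "dy": -0.033, "dz": 0.014, "rx": 0, "ry": 0, "rz": -0.6, "gripper": 0}, {"dx": -0.012, "dy": -0.033, "dz": 0.014, "rx": 0, "ry": 0, "rz": -0.6, "gripper": 0}]}}

```text
time_s: 5.2
eef_pos: [0.5654, -0.0819, 0.1159]
tcp_rot: [3.142, 0.0, 2.928]
force: [-0.3, 0.5, -1.4]
width: 0.0137
grasp_force: 30.0
```

```bash
python3 - <<'E'
from h import *
import pickle
go(.5646,-.0845,.115,2.93)
s=sense();print(s["width"],s["force"],s["wrist_torque"])
d=get_image("side"); e=get_image("top")
pickle.dump((d,e),open("im2.pkl","wb"))
c=lambda im,b,s:cv2.resize(np.array(im["frame"])[b[1]:b[3],b[0]:b[2],::-1],None,fx=s,fy=s,interpolation=cv2.INTER_CUBIC)
cv2.imwrite("pics/k.png",np.hstack([c(d,(360,130,440,220),5),c(e,(357,145,437,235),5)]))
yaw=s["tcp_rot"][2];R=Ro.from_euler("z",yaw);o=s["eef_pos"]-[0,0,.0438]
for nm,P in (("pins",[[sx*.026,0,0] for sx in(-1,1)]),("barends",[[sx*.036,sy*.008,z] for sx in(-1,1) for sy in(-1,1) for z in(.01,.02)])):
    W=R.apply(P)+o; print(nm,"side",((px(d,W)-[360,130])*5).round().tolist(),"top",((px(e,W)-[357,145])*5+[400,0]).round().tolist())
E
```

```text
t 5.2 d [ 0.0002 -0.0027  0.0009] r [ 0.    0.02 -0.11] F [-0.26  0.54 -1.41] pos [ 0.5654 -0.0819  0.1159] rot [3.1416e+00 4.0000e-04 2.9280e+00]
0.013693992619788039 [-0.25528636  0.53672113 -1.41148362] [ 0.02799436 -0.1357913  -0.01405403]
pins side [[181.0, 175.0], [197.0, 247.0]] top [[619.0, 140.0], [601.0, 239.0]]
barends side [[165.0, 152.0], [167.0, 141.0], [193.0, 150.0], [194.0, 139.0], [189.0, 251.0], [190.0, 241.0], [217.0, 249.0], [219.0, 238.0]] top [[611.0, 115.0], [616.0, 112.0], [642.0, 121.0], [647.0, 118.0], [586.0, 254.0], [590.0, 252.0], [617.0, 260.0], [622.0, 258.0]]
```

View pics/k.png

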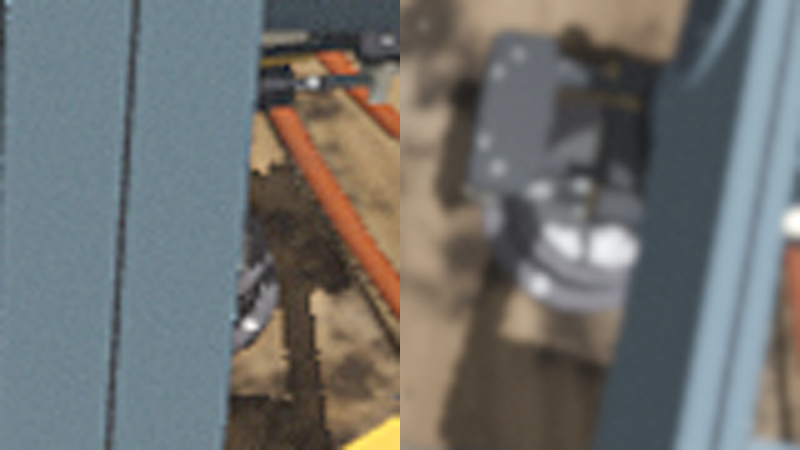

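```bash
python3 - <<'E'
from h import *
import pickle
d=pickle.load(open("im1.pkl","rb"))
c=np.array([.5368,.2048]);t=-.465;ax=np.array([np.cos(t),np.sin(t)]);ay=np.array([-ax[1],ax[0]])
# profile along block/bar axis at bar-top height, median across +-4 mm; bright steel vs orange = saturation
for n in("top","side"):
    im=d[n];hsv=cv2.cvtColor(np.array(im["frame"]),cv2.COLOR_RGB2HSV)
    S=hsv[:,:,1].astype(np.float32);V=hsv[:,:,2].astype(np.float32)
    def samp(I,u,v,z):
        p=px(im,np.array([[*(c+u*ax+v*ay),z]]))[0]
        return float(cv2.remap(I,np.float32([[p[0]]]),np.float32([[p[1]]]),1)[0,0])
    us=np.arange(-.05,.051,.004)
    print(n,"S along u",[(round(u*1000),round(np.median([samp(S,u,v,.036) for v in(-.004,0,.004)]))) for u in us])
    vs=np.arange(-.026,.027,.003)
    for u in(-.032,.030): print(" S across v at u",u,[(round(v*1000),round(samp(S,u,v,.036))) for v in vs])
E
```

```text
top S along u [(-50, 73), (-46, 90), (-42, 68), (-38, 14), (-34, 3), (-30, 4), (-26, 3), (-22, 3), (-18, 4), (-14, 10), (-10, 11), (-6, 9), (-2, 8), (2, 10), (6, 7), (10, 6), (14, 6), (18, 4), (22, 5), (26, 3), (30, 14), (34, 68), (38, 99), (42, 97), (46, 77), (50, 62)]
 S across v at u -0.032 [(-26, 98), (-23, 101), (-20, 99), (-17, 99), (-14, 90), (-11, 54), (-8, 13), (-5, 3), (-2, 4), (1, 2), (4, 10), (7, 48), (10, 88), (13, 101), (16, 102), (19, 104), (22, 95), (25, 71)]
 S across v at u 0.03 [(-26, 103), (-23, 104), (-20, 101), (-17, 99), (-14, 92), (-11, 63), (-8, 29), (-5, 11), (-2, 13), (1, 16), (4, 35), (7, 71), (10, 96), (13, 101), (16, 102), (19, 102), (22, 100), (25, 82)]
side S along u [(-50, 156), (-46, 149), (-42, 10), (-38, 3), (-34, 4), (-30, 3), (-26, 2), (-22, 3), (-18, 22), (-14, 35), (-10, 31), (-6, 51), (-2, 82), (2, 98), (6, 114), (10, 122), (14, 98), (18, 114), (22, 142), (26, 151), (30, 141), (34, 126), (38, 111), (42, 107), (46, 99), (50, 89)]
 S across v at u -0.032 [(-26, 146), (-23, 154), (-20, 152), (-17, 153), (-14, 154), (-11, 153), (-8, 12), (-5, 2), (-2, 5), (1, 4), (4, 2), (7, 66), (10, 152), (13, 154), (16, 157), (19, 154), (22, 86), (25, 78)]
 S across v at u 0.03 [(-26, 110), (-23, 156), (-20, 147), (-17, 147), (-14, 151), (-11, 135), (-8, 83), (-5, 56), (-2, 125), (1, 180), (4, 141), (7, 43), (10, 4), (13, 6), (16, 116), (19, 156), (22, 130), (25, 62)]
```

The view is mostly blocked by the arm, but the bright end at (610,245) agrees with the predicted bar end. The first pictures show the spanner sits about 4 mm along tool +x from the grip centre, so I'll shift for that and come down to just above the ring.

Emit:
{"method": "move_arm", "body": {"series": [{"dx": -0.002, "dy": -0.001, "dz": 0.003, "rx": 0, "ry": 0, "rz": 0, "gripper": 0}, {"dx": -0.004, "dy": -0.0026, "dz": 0.008, "rx": 0, "ry": 0, "rz": -0.2, "gripper": 0}, {"dx": -0.004, "dy": -0.0026, "dz": 0.013, "rx": 0, "ry": 0, "rz": -0.2, "gripper": 0}, {"dx": -0.004, "dy": -0.0026, "dz": 0.017, "rx": 0, "ry": 0, "rz": -0.2, "gripper": 0}, {"dx": -0.004, "dy": -0.0026, "dz": 0.02, "rx": 0, "ry": 0, "rz": -0.2, "gripper": 0}, {"dx": -0.004, "dy": -0.0026, "dz": 0.022, "rx": 0, "ry": 0, "rz": -0.2, "gripper": 0}, {"dx": -0.004, "dy": -0.0026, "dz": 0.022, "rx": 0, "ry": 0, "rz": -0.2, "gripper": 0}, {"dx": -0.004, "dy": -0.0026, "dz": 0.022, "rx": 0, "ry": 0, "rz": -0.2, "gripper": 0}, {"dx": -0.004, "dy": -0.0026, "dz": 0.022, "rx": 0, "ry": 0, "rz": -0.2, "gripper": 0}, {"dx": -0.004, "dy": -0.0026, "dz": 0.022, "rx": 0, "ry": 0, "rz": -0.2, "gripper": 0}]}}

```text
time_s: 6.13
eef_pos: [0.5688, -0.086, 0.0939]
tcp_rot: [-3.142, 0.001, 2.931]
force: [-0.2, 0.6, -1.6]
width: 0.0138
grasp_force: 30.0
```

```bash
cat > g.py <<'E'
from h import *
import sys
go(*map(float,sys.argv[1:5]))
s=sense();print("w",s["width"].__round__(4),"tau",s["wrist_torque"].round(3))
E
python3 g.py .5686 -.0853 .0898 2.932
```

```text
t 6.13 d [0.0004 0.0006 0.0041] r [-0.    0.03 -0.08] F [-0.23  0.63 -1.63] pos [ 0.5688 -0.086   0.0939] rot [-3.1415e+00  5.0000e-04  2.9307e+00]
w 0.0138 tau [ 0.051 -0.138  0.035]
```

Emit:
{"method": "move_arm", "body": {"series": [{"dx": 0.0004, "dy": 0.0006, "dz": 0.001, "rx": 0, "ry": 0, "rz": 0, "gripper": 0}, {"dx": 0.0004, "dy": 0.0006, "dz": 0.002, "rx": 0, "ry": 0, "rz": 0, "gripper": 0}, {"dx": 0.0004, "dy": 0.0006, "dz": 0.003, "rx": 0, "ry": 0, "rz": 0, "gripper": 0}, {"dx": 0.0004, "dy": 0.0006, "dz": 0.0035, "rx": 0, "ry": 0, "rz": 0, "gripper": 0}, {"dx": 0.0004, "dy": 0.0006, "dz": 0.004, "rx": 0, "ry": 0, "rz": 0, "gripper": 0}, {"dx": 0.0004, "dy": 0.0006, "dz": 0.0045, "rx": 0, "ry": 0, "rz": 0, "gripper": 0}, {"dx": 0.0004, "dy": 0.0006, "dz": 0.005, "rx": 0, "ry": 0, "rz": 0, "gripper": 0}, {"dx": 0.0004, "dy": 0.0006, "dz": 0.0055, "rx": 0, "ry": 0, "rz": 0, "gripper": 0}, {"dx": 0.0004, "dy": 0.0006, "dz": 0.006, "rx": 0, "ry": 0, "rz": 0, "gripper": 0}, {"dx": 0.0004, "dy": 0.0006, "dz": 0.006, "rx": 0, "ry": 0, "rz": 0, "gripper": 0}]}}

```text
time_s: 6.97
eef_pos: [0.5683, -0.0852, 0.0875]
tcp_rot: [3.142, -0.0, 2.931]
force: [0.4, 0.7, -1.2]
width: 0.0137
grasp_force: 30.0
```

```bash
python3 g.py .5686 -.0853 .0818 2.932
```

```text
t 6.97 d [-0.0003  0.      0.0057] r [ 0.   -0.01 -0.08] F [ 0.42  0.71 -1.17] pos [ 0.5683 -0.0852  0.0875] rot [ 3.1416e+00 -2.0000e-04  2.9306e+00]
w 0.0137 tau [ 0.006 -0.159 -0.042]
```

Nothing pushes back with the tips about 2 mm below the ring's face, so the pins are entering. I'll go on slowly.

Emit:
{"method": "move_arm", "body": {"series": [{"dx": 0, "dy": 0, "dz": 0.001, "rx": 0, "ry": 0, "rz": 0, "gripper": 0}, {"dx": 0, "dy": 0, "dz": 0.002, "rx": 0, "ry": 0, "rz": 0, "gripper": 0}, {"dx": 0, "dy": 0, "dz": 0.003, "rx": 0, "ry": 0, "rz": 0, "gripper": 0}, {"dx": 0, "dy": 0, "dz": 0.0035, "rx": 0, "ry": 0, "rz": 0, "gripper": 0}, {"dx": 0, "dy": 0, "dz": 0.004, "rx": 0, "ry": 0, "rz": 0, "gripper": 0}, {"dx": 0, "dy": 0, "dz": 0.0045, "rx": 0, "ry": 0, "rz": 0, "gripper": 0}, {"dx": 0, "dy": 0, "dz": 0.005, "rx": 0, "ry": 0, "rz": 0, "gripper": 0}, {"dx": 0, "dy": 0, "dz": 0.0055, "rx": 0, "ry": 0, "rz": 0, "gripper": 0}, {"dx": 0, "dy": 0, "dz": 0.006, "rx": 0, "ry": 0, "rz": 0, "gripper": 0}, {"dx": 0, "dy": 0, "dz": 0.006, "rx": 0, "ry": 0, "rz": 0, "gripper": 0}]}}

```text
time_s: 7.8
eef_pos: [0.5685, -0.0853, 0.0818]
tcp_rot: [-3.142, 0.0, 2.931]
force: [-0.1, -0.1, -1.1]
width: 0.0138
grasp_force: 30.0
```

```bash
python3 g.py .5686 -.0853 .0818 2.932
```

```text
t 7.8 d [-0.0001  0.     -0.    ] r [-0.    0.02 -0.08] F [-0.07 -0.12 -1.07] pos [ 0.5685 -0.0853  0.0818] rot [-3.1416e+00  3.0000e-04  2.9306e+00]
w 0.0138 tau [ 0.008 -0.244 -0.008]
```

Emit:
{"method": "move_arm", "body": {"series": [{"dx": 0, "dy": 0, "dz": 0.0003, "rx": 0, "ry": 0, "rz": 0, "gripper": 0}, {"dx": 0, "dy": 0, "dz": 0.0006, "rx": 0, "ry": 0, "rz": 0, "gripper": 0}, {"dx": 0, "dy": 0, "dz": 0.0009, "rx": 0, "ry": 0, "rz": 0, "gripper": 0}, {"dx": 0, "dy": 0, "dz": 0.0012, "rx": 0, "ry": 0, "rz": 0, "gripper": 0}, {"dx": 0, "dy": 0, "dz": 0.0014, "rx": 0, "ry": 0, "rz": 0, "gripper": 0}, {"dx": 0, "dy": 0, "dz": 0.0014, "rx": 0, "ry": 0, "rz": 0, "gripper": 0}, {"dx": 0, "dy": 0, "dz": 0.0014, "rx": 0, "ry": 0, "rz": 0, "gripper": 0}, {"dx": 0, "dy": 0, "dz": 0.0014, "rx": 0, "ry": 0, "rz": 0, "gripper": 0}, {"dx": 0, "dy": 0, "dz": 0.0014, "rx": 0, "ry": 0, "rz": 0, "gripper": 0}, {"dx": 0, "dy": 0, "dz": 0.0014, "rx": 0, "ry": 0, "rz": 0, "gripper": 0}]}}

```text
time_s: 8.63
eef_pos: [0.5686, -0.0853, 0.0814]
tcp_rot: [-3.141, 0.001, 2.931]
force: [-1.4, 0.5, 7.3]
width: 0.0137
grasp_force: 30.0
```

```bash
python3 g.py .5686 -.0853 .0818 2.932
```

```text
t 8.63 d [ 0.      0.     -0.0004] r [-0.01  0.06 -0.07] F [-1.45  0.5   7.32] pos [ 0.5686 -0.0853  0.0814] rot [-3.1414e+00  1.0000e-03  2.9307e+00]
w 0.0137 tau [0.103 0.286 0.063]
```

The floor is felt at TCP z ≈ 0.0815 with about 8 N, so both pins are fully down. Now the first 30° clockwise, which the free travel always allows, orbiting the TCP about the ring's axis.

Emit:
{"method": "move_arm", "body": {"series": [{"dx": 0, "dy": -0.0002, "dz": 0, "rx": 0, "ry": 0, "rz": 3, "gripper": 0}, {"dx": 0, "dy": -0.0004, "dz": 0, "rx": 0, "ry": 0, "rz": 6, "gripper": 0}, {"dx": 0, "dy": -0.0006, "dz": 0, "rx": 0, "ry": 0, "rz": 9, "gripper": 0}, {"dx": 0.0001, "dy": -0.0008, "dz": 0, "rx": 0, "ry": 0, "rz": 12, "gripper": 0}, {"dx": 0.0001, "dy": -0.001, "dz": 0, "rx": 0, "ry": 0, "rz": 15, "gripper": 0}, {"dx": 0.0002, "dy": -0.0012, "dz": 0, "rx": 0, "ry": 0, "rz": 18, "gripper": 0}, {"dx": 0.0003, "dy": -0.0014, "dz": 0, "rx": 0, "ry": 0, "rz": 21, "gripper": 0}, {"dx": 0.0003, "dy": -0.0016, "dz": 0, "rx": 0, "ry": 0, "rz": 24, "gripper": 0}, {"dx": 0.0004, "dy": -0.0018, "dz": 0, "rx": 0, "ry": 0, "rz": 27, "gripper": 0}, {"dx": 0.0005, "dy": -0.0019, "dz": 0, "rx": 0, "ry": 0, "rz": 29, "gripper": 0}]}}

```text
time_s: 9.47
eef_pos: [0.5685, -0.087, 0.0815]
tcp_rot: [3.14, 0.002, 2.422]
force: [0.6, 1.2, 6.3]
width: 0.014
grasp_force: 30.0
```

```bash
cat > t.py <<'E'
from h import *
s=sense();C=np.array([.5647,-.0845]);y=s["tcp_rot"][2];r=s["eef_pos"]
sp=r[:2]+.004*np.array([np.cos(y),np.sin(y)])
f=s["force"];w=s["wrist_torque"]
print("t",round(s["time_s"],2),"turned",round(np.degrees(2.931-y),2),"F",f.round(2),"tau",w.round(3),"spanner centre-C mm",((sp-C)*1000).round(2),"z",r[2].round(4),"tcp",r[:2].round(4))
E
python3 t.py
```

```text
t 9.47 turned 29.16 F [0.64 1.21 6.31] tau [ 0.277 -0.222  0.142] spanner centre-C mm [0.78 0.18] z 0.0815 tcp [ 0.5685 -0.087 ]
```

Emit:
{"method": "move_arm", "body": {"series": [{"dx": 0, "dy": -0.0001, "dz": 0, "rx": 0, "ry": 0, "rz": 1, "gripper": 0}, {"dx": 0.0001, "dy": -0.0002, "dz": 0, "rx": 0, "ry": 0, "rz": 2, "gripper": 0}, {"dx": 0.0002, "dy": -0.0003, "dz": 0, "rx": 0, "ry": 0, "rz": 3, "gripper": 0}, {"dx": 0.0003, "dy": -0.0004, "dz": 0, "rx": 0, "ry": 0, "rz": 4, "gripper": 0}, {"dx": 0.0003, "dy": -0.0005, "dz": 0, "rx": 0, "ry": 0, "rz": 5, "gripper": 0}, {"dx": 0.0003, "dy": -0.0006, "dz": 0, "rx": 0, "ry": 0, "rz": 6, "gripper": 0}, {"dx": 0.0003, "dy": -0.0006, "dz": 0, "rx": 0, "ry": 0, "rz": 6, "gripper": 0}, {"dx": 0.0003, "dy": -0.0006, "dz": 0, "rx": 0, "ry": 0, "rz": 6, "gripper": 0}, {"dx": 0.0003, "dy": -0.0006, "dz": 0, "rx": 0, "ry": 0, "rz": 6, "gripper": 0}, {"dx": 0.0003, "dy": -0.0006, "dz": 0, "rx": 0, "ry": 0, "rz": 6, "gripper": 0}]}}

```text
time_s: 10.3
eef_pos: [0.5683, -0.0871, 0.0815]
tcp_rot: [3.139, 0.002, 2.32]
force: [0.5, 1.6, 3.7]
width: 0.0138
grasp_force: 30.0
```

```bash
python3 t.py
```

```text
t 10.3 turned 35.02 F [0.48 1.57 3.68] tau [ 0.351 -0.376  0.049] spanner centre-C mm [0.84 0.3 ] z 0.0815 tcp [ 0.5683 -0.0871]
```

Emit:
{"method": "move_arm", "body": {"series": [{"dx": 0, "dy": -0.0001, "dz": 0.0001, "rx": 0, "ry": 0, "rz": 0.8, "gripper": 0}, {"dx": 0.0001, "dy": -0.0002, "dz": 0.0002, "rx": 0, "ry": 0, "rz": 1.6, "gripper": 0}, {"dx": 0.0002, "dy": -0.0003, "dz": 0.0003, "rx": 0, "ry": 0, "rz": 2.4, "gripper": 0}, {"dx": 0.0003, "dy": -0.0004, "dz": 0.0003, "rx": 0, "ry": 0, "rz": 3.2, "gripper": 0}, {"dx": 0.0003, "dy": -0.0005, "dz": 0.0003, "rx": 0, "ry": 0, "rz": 4, "gripper": 0}, {"dx": 0.0003, "dy": -0.0005, "dz": 0.0003, "rx": 0, "ry": 0, "rz": 4.8, "gripper": 0}, {"dx": 0.0003, "dy": -0.0006, "dz": 0.0003, "rx": 0, "ry": 0, "rz": 5.6, "gripper": 0}, {"dx": 0.0003, "dy": -0.0007, "dz": 0.0003, "rx": 0, "ry": 0, "rz": 6.4, "gripper": 0}, {"dx": 0.0003, "dy": -0.0007, "dz": 0.0003, "rx": 0, "ry": 0, "rz": 7.2, "gripper": 0}, {"dx": 0.0003, "dy": -0.0008, "dz": 0.0003, "rx": 0, "ry": 0, "rz": 8, "gripper": 0}]}}

```text
time_s: 11.13
eef_pos: [0.568, -0.0874, 0.0815]
tcp_rot: [3.138, 0.003, 2.18]
force: [1.6, 3.0, 5.6]
width: 0.0141
grasp_force: 30.0
```

```bash
python3 t.py
```

```text
t 11.13 turned 43.06 F [1.64 3.02 5.6 ] tau [ 0.551 -0.566  0.158] spanner centre-C mm [0.98 0.41] z 0.0815 tcp [ 0.568  -0.0874]
```

Emit:
{"method": "move_arm", "body": {"series": [{"dx": 0, "dy": 0, "dz": 0, "rx": 0, "ry": 0, "rz": 0.8, "gripper": 0}, {"dx": 0.0001, "dy": 0, "dz": 0, "rx": 0, "ry": 0, "rz": 1.6, "gripper": 0}, {"dx": 0.0001, "dy": 0, "dz": 0, "rx": 0, "ry": 0, "rz": 2.4, "gripper": 0}, {"dx": 0.0002, "dy": -0.0001, "dz": 0, "rx": 0, "ry": 0, "rz": 3.2, "gripper": 0}, {"dx": 0.0002, "dy": -0.0001, "dz": 0, "rx": 0, "ry": 0, "rz": 4, "gripper": 0}, {"dx": 0.0002, "dy": -0.0001, "dz": 0, "rx": 0, "ry": 0, "rz": 4.8, "gripper": 0}, {"dx": 0.0002, "dy": -0.0001, "dz": 0, "rx": 0, "ry": 0, "rz": 5.6, "gripper": 0}, {"dx": 0.0002, "dy": -0.0002, "dz": 0, "rx": 0, "ry": 0, "rz": 6.4, "gripper": 0}, {"dx": 0.0002, "dy": -0.0002, "dz": 0, "rx": 0, "ry": 0, "rz": 7.2, "gripper": 0}, {"dx": 0.0002, "dy": -0.0002, "dz": 0, "rx": 0, "ry": 0, "rz": 8, "gripper": 0}]}}

```text
time_s: 11.97
eef_pos: [0.5677, -0.0875, 0.0815]
tcp_rot: [3.138, 0.003, 2.041]
force: [2.7, 1.3, 5.9]
width: 0.0139
grasp_force: 30.1
```

```bash
python3 t.py
```

```text
t 11.97 turned 51.02 F [2.66 1.26 5.88] tau [ 0.354 -0.551  0.428] spanner centre-C mm [1.22 0.53] z 0.0815 tcp [ 0.5677 -0.0875]
```

```bash
cat > avg.py <<'E'
from h import *
a=[]
for i in range(6):
    s=sense();a.append([*s["wrist_torque"],*s["force"],s["tcp_rot"][2]]);get_image("top")
a=np.array(a);print(a[:,2].round(3),a[:,6].round(4),a.mean(0).round(3))
E
python3 avg.py; python3 t.py
```

```text
[0.428 0.375 0.348 0.337 0.394 0.366] [2.0405 2.0397 2.0408 2.041  2.0412 2.0412] [ 0.364 -0.555  0.375  2.322  1.41   5.833  2.041]
t 12.27 turned 50.98 F [2.69 2.05 6.45] tau [ 0.368 -0.561  0.336] spanner centre-C mm [1.22 0.56] z 0.0815 tcp [ 0.5677 -0.0875]
```

Emit:
{"method": "move_arm", "body": {"series": [{"dx": 0, "dy": 0, "dz": 0, "rx": 0, "ry": 0, "rz": 0.5, "gripper": 0}, {"dx": 0, "dy": 0, "dz": 0, "rx": 0, "ry": 0, "rz": 1, "gripper": 0}, {"dx": 0, "dy": 0, "dz": 0, "rx": 0, "ry": 0, "rz": 1.5, "gripper": 0}, {"dx": 0, "dy": 0, "dz": 0, "rx": 0, "ry": 0, "rz": 2, "gripper": 0}, {"dx": 0, "dy": 0, "dz": 0, "rx": 0, "ry": 0, "rz": 2, "gripper": 0}, {"dx": 0, "dy": 0, "dz": 0, "rx": 0, "ry": 0, "rz": 2, "gripper": 0}, {"dx": 0, "dy": 0, "dz": 0, "rx": 0, "ry": 0, "rz": 2, "gripper": 0}, {"dx": 0, "dy": 0, "dz": 0, "rx": 0, "ry": 0, "rz": 2, "gripper": 0}, {"dx": 0, "dy": 0, "dz": 0, "rx": 0, "ry": 0, "rz": 2, "gripper": 0}, {"dx": 0, "dy": 0, "dz": 0, "rx": 0, "ry": 0, "rz": 2, "gripper": 0}]}}

```text
time_s: 13.1
eef_pos: [0.5677, -0.0875, 0.0815]
tcp_rot: [3.138, 0.002, 2.006]
force: [1.0, 1.3, 5.3]
width: 0.0138
grasp_force: 30.1
```

```bash
python3 avg.py; python3 t.py
```

```text
[0.394 0.379 0.461 0.362 0.427 0.471] [2.0064 2.0064 2.0064 2.0063 2.0064 2.0064] [ 0.311 -0.528  0.416  1.715  1.567  5.784  2.006]
t 13.4 turned 52.97 F [1.56 1.32 6.48] tau [ 0.335 -0.56   0.426] spanner centre-C mm [1.26 0.6 ] z 0.0814 tcp [ 0.5676 -0.0875]
```

Emit:
{"method": "move_arm", "body": {"series": [{"dx": 0, "dy": 0, "dz": 0, "rx": 0, "ry": 0, "rz": 0.5, "gripper": 0}, {"dx": 0, "dy": 0, "dz": 0, "rx": 0, "ry": 0, "rz": 1, "gripper": 0}, {"dx": 0, "dy": 0, "dz": 0, "rx": 0, "ry": 0, "rz": 1.5, "gripper": 0}, {"dx": 0, "dy": 0, "dz": 0, "rx": 0, "ry": 0, "rz": 2, "gripper": 0}, {"dx": 0, "dy": 0, "dz": 0, "rx": 0, "ry": 0, "rz": 2.5, "gripper": 0}, {"dx": 0, "dy": 0, "dz": 0, "rx": 0, "ry": 0, "rz": 3, "gripper": 0}, {"dx": 0, "dy": 0, "dz": 0, "rx": 0, "ry": 0, "rz": 3, "gripper": 0}, {"dx": 0, "dy": 0, "dz": 0, "rx": 0, "ry": 0, "rz": 3, "gripper": 0}, {"dx": 0, "dy": 0, "dz": 0, "rx": 0, "ry": 0, "rz": 3, "gripper": 0}, {"dx": 0, "dy": 0, "dz": 0, "rx": 0, "ry": 0, "rz": 3, "gripper": 0}]}}

```text
time_s: 14.23
eef_pos: [0.5676, -0.0876, 0.0815]
tcp_rot: [3.138, 0.002, 1.954]
force: [1.0, 1.8, 4.9]
width: 0.0141
grasp_force: 30.2
```

```bash
python3 avg.py; python3 avg.py; python3 t.py
```

```text
[0.445 0.418 0.469 0.468 0.392 0.485] [1.9542 1.9542 1.9542 1.9541 1.9542 1.9542] [ 0.284 -0.464  0.446  1.185  1.385  6.072  1.954]
[0.476 0.462 0.42  0.482 0.505 0.459] [1.9542 1.9542 1.9542 1.9542 1.9542 1.9542] [ 0.301 -0.486  0.467  1.763  1.187  5.831  1.954]
t 14.83 turned 55.97 F [1.6  0.67 5.97] tau [ 0.309 -0.502  0.417] spanner centre-C mm [1.41 0.63] z 0.0815 tcp [ 0.5676 -0.0876]
```

Emit:
{"method": "move_arm", "body": {"series": [{"dx": 0, "dy": 0, "dz": 0, "rx": 0, "ry": 0, "rz": 0.4, "gripper": 0}, {"dx": 0, "dy": 0, "dz": 0, "rx": 0, "ry": 0, "rz": 0.8, "gripper": 0}, {"dx": 0, "dy": 0, "dz": 0, "rx": 0, "ry": 0, "rz": 1.2, "gripper": 0}, {"dx": 0, "dy": 0, "dz": 0, "rx": 0, "ry": 0, "rz": 1.7, "gripper": 0}, {"dx": 0, "dy": 0, "dz": 0, "rx": 0, "ry": 0, "rz": 1.7, "gripper": 0}, {"dx": 0, "dy": 0, "dz": 0, "rx": 0, "ry": 0, "rz": 1.7, "gripper": 0}, {"dx": 0, "dy": 0, "dz": 0, "rx": 0, "ry": 0, "rz": 1.7, "gripper": 0}, {"dx": 0, "dy": 0, "dz": 0, "rx": 0, "ry": 0, "rz": 1.7, "gripper": 0}, {"dx": 0, "dy": 0, "dz": 0, "rx": 0, "ry": 0, "rz": 1.7, "gripper": 0}, {"dx": 0, "dy": 0, "dz": 0, "rx": 0, "ry": 0, "rz": 1.7, "gripper": 0}]}}

```text
time_s: 15.67
eef_pos: [0.5676, -0.0876, 0.0815]
tcp_rot: [3.138, 0.002, 1.925]
force: [1.8, 1.5, 6.3]
width: 0.014
grasp_force: 30.2
```

```bash
python3 avg.py; python3 avg.py; python3 t.py
```

```text
[0.517 0.488 0.488 0.56  0.467 0.494] [1.9247 1.9246 1.9246 1.9246 1.9246 1.9246] [ 0.287 -0.444  0.502  1.797  1.304  6.383  1.925]
[0.472 0.5   0.555 0.569 0.517 0.481] [1.9246 1.9245 1.9246 1.9246 1.9246 1.9246] [ 0.291 -0.452  0.515  1.667  1.524  6.487  1.925]
t 16.27 turned 57.66 F [0.98 1.77 6.51] tau [ 0.305 -0.447  0.48 ] spanner centre-C mm [1.46 0.65] z 0.0815 tcp [ 0.5675 -0.0876]
```

The torque reads about 0.50 N m and the angle fit puts the crush at about 0.14 rad, so the ring is nipped up. I'll back off within the pin slack and lift off.

Emit:
{"method": "move_arm", "body": {"series": [{"dx": 0, "dy": 0, "dz": 0, "rx": 0, "ry": 0, "rz": -1.5, "gripper": 0}, {"dx": 0, "dy": 0, "dz": -0.0005, "rx": 0, "ry": 0, "rz": -3, "gripper": 0}, {"dx": 0, "dy": 0, "dz": -0.001, "rx": 0, "ry": 0, "rz": -3.5, "gripper": 0}, {"dx": 0, "dy": 0, "dz": -0.003, "rx": 0, "ry": 0, "rz": -3.5, "gripper": 0}, {"dx": 0, "dy": 0, "dz": -0.006, "rx": 0, "ry": 0, "rz": -3.5, "gripper": 0}, {"dx": 0, "dy": 0, "dz": -0.01, "rx": 0, "ry": 0, "rz": -3.5, "gripper": 0}, {"dx": 0, "dy": 0, "dz": -0.018, "rx": 0, "ry": 0, "rz": -3.5, "gripper": 0}, {"dx": 0, "dy": 0, "dz": -0.03, "rx": 0, "ry": 0, "rz": -3.5, "gripper": 0}, {"dx": 0, "dy": 0, "dz": -0.045, "rx": 0, "ry": 0, "rz": -3.5, "gripper": 0}, {"dx": 0, "dy": 0, "dz": -0.055, "rx": 0, "ry": 0, "rz": -3.5, "gripper": 0}]}}

```text
time_s: 17.1
eef_pos: [0.5651, -0.0875, 0.1362]
tcp_rot: [-3.14, -0.001, 1.984]
force: [0.5, -0.0, -1.6]
width: 0.0138
grasp_force: 30.0
```

```bash
python3 g.py .540 .203 .13 2.672
```

```text
t 17.1 d [0.276  0.0938 0.0062] r [ -0.05  -0.05 -39.39] F [ 0.47 -0.01 -1.63] pos [ 0.5651 -0.0875  0.1362] rot [-3.1405e+00 -6.0000e-04  1.9845e+00]
w 0.0138 tau [-0.012 -0.137  0.014]
```

Emit:
{"method": "move_arm", "body": {"series": [{"dx": 0.028, "dy": 0.009, "dz": 0, "rx": 0, "ry": 0, "rz": -4, "gripper": 0}, {"dx": 0.06, "dy": 0.02, "dz": 0, "rx": 0, "ry": 0, "rz": -8.5, "gripper": 0}, {"dx": 0.092, "dy": 0.031, "dz": 0, "rx": 0, "ry": 0, "rz": -13, "gripper": 0}, {"dx": 0.124, "dy": 0.042, "dz": 0, "rx": 0, "ry": 0, "rz": -18, "gripper": 0}, {"dx": 0.156, "dy": 0.053, "dz": 0, "rx": 0, "ry": 0, "rz": -23, "gripper": 0}, {"dx": 0.188, "dy": 0.064, "dz": 0, "rx": 0, "ry": 0, "rz": -28, "gripper": 0}, {"dx": 0.218, "dy": 0.074, "dz": 0, "rx": 0, "ry": 0, "rz": -33, "gripper": 0}, {"dx": 0.245, "dy": 0.083, "dz": 0, "rx": 0, "ry": 0, "rz": -37, "gripper": 0}, {"dx": 0.265, "dy": 0.09, "dz": 0, "rx": 0, "ry": 0, "rz": -39.4, "gripper": 0}, {"dx": 0.276, "dy": 0.094, "dz": 0, "rx": 0, "ry": 0, "rz": -39.4, "gripper": 0}]}}

```text
time_s: 17.93
eef_pos: [0.5396, 0.2054, 0.1351]
tcp_rot: [-3.141, -0.001, 2.676]
force: [1.7, 0.4, -1.8]
width: 0.0138
grasp_force: 30.0
```

```bash
python3 g.py .540 .203 .075 2.672
```

```text
t 17.93 d [-0.0015 -0.0019  0.0601] r [-0.02 -0.08  0.22] F [ 1.67  0.43 -1.75] pos [0.5396 0.2054 0.1351] rot [-3.1413e+00 -1.3000e-03  2.6758e+00]
w 0.0138 tau [ 0.009 -0.148 -0.022]
```

Emit:
{"method": "move_arm", "body": {"series": [{"dx": -0.0015, "dy": -0.002, "dz": 0.01, "rx": 0, "ry": 0, "rz": 0.2, "gripper": 0}, {"dx": -0.0015, "dy": -0.002, "dz": 0.025, "rx": 0, "ry": 0, "rz": 0.2, "gripper": 0}, {"dx": -0.0015, "dy": -0.002, "dz": 0.04, "rx": 0, "ry": 0, "rz": 0.2, "gripper": 0}, {"dx": -0.0015, "dy": -0.002, "dz": 0.05, "rx": 0, "ry": 0, "rz": 0.2, "gripper": 0}, {"dx": -0.0015, "dy": -0.002, "dz": 0.056, "rx": 0, "ry": 0, "rz": 0.2, "gripper": 0}, {"dx": -0.0015, "dy": -0.002, "dz": 0.058, "rx": 0, "ry": 0, "rz": 0.2, "gripper": 0}, {"dx": -0.0015, "dy": -0.002, "dz": 0.058, "rx": 0, "ry": 0, "rz": 0.2, "gripper": 0}, {"dx": -0.0015, "dy": -0.002, "dz": 0.058, "rx": 0, "ry": 0, "rz": 0.2, "gripper": 0}, {"dx": -0.0015, "dy": -0.002, "dz": 0.058, "rx": 0, "ry": 0, "rz": 0.2, "gripper": 0}, {"dx": -0.0015, "dy": -0.002, "dz": 0.058, "rx": 0, "ry": 0, "rz": 0.2, "gripper": 0}]}}

```text
time_s: 18.77
eef_pos: [0.5419, 0.2005, 0.0777]
tcp_rot: [3.141, 0.001, 2.669]
force: [-0.2, -1.2, -1.6]
width: 0.0135
grasp_force: 30.0
```

```bash
python3 g.py .540 .203 .0598 2.672
```

```text
t 18.77 d [0.0028 0.0013 0.0179] r [ 0.05  0.07 -0.19] F [-0.21 -1.15 -1.65] pos [0.5419 0.2005 0.0777] rot [3.1407e+00 1.2000e-03 2.6687e+00]
w 0.0135 tau [ 0.006 -0.147  0.033]
```

Emit:
{"method": "move_arm", "body": {"series": [{"dx": 0.0025, "dy": 0.001, "dz": 0, "rx": 0, "ry": 0, "rz": 0, "gripper": 0}, {"dx": 0.0025, "dy": 0.001, "dz": 0.001, "rx": 0, "ry": 0, "rz": 0, "gripper": 0}, {"dx": 0.0025, "dy": 0.001, "dz": 0.003, "rx": 0, "ry": 0, "rz": 0, "gripper": 0}, {"dx": 0.0025, "dy": 0.001, "dz": 0.005, "rx": 0, "ry": 0, "rz": 0, "gripper": 0}, {"dx": 0.0025, "dy": 0.001, "dz": 0.007, "rx": 0, "ry": 0, "rz": 0, "gripper": 0}, {"dx": 0.0025, "dy": 0.001, "dz": 0.008, "rx": 0, "ry": 0, "rz": 0, "gripper": 0}, {"dx": 0.0025, "dy": 0.001, "dz": 0.009, "rx": 0, "ry": 0, "rz": 0, "gripper": 0}, {"dx": 0.0025, "dy": 0.001, "dz": 0.01, "rx": 0, "ry": 0, "rz": 0, "gripper": 0}, {"dx": 0.0025, "dy": 0.001, "dz": 0.011, "rx": 0, "ry": 0, "rz": 0, "gripper": 0}, {"dx": 0.0025, "dy": 0.001, "dz": 0.011, "rx": 0, "ry": 0, "rz": 0, "gripper": 0}]}}

```text
time_s: 19.6
eef_pos: [0.5394, 0.2025, 0.0657]
tcp_rot: [-3.141, -0.0, 2.669]
force: [0.1, 1.1, -1.5]
width: 0.0137
grasp_force: 30.0
```

```bash
python3 g.py .540 .203 .0598 2.672
```

```text
t 19.6 d [-0.0003  0.0007  0.0059] r [-0.01 -0.02 -0.18] F [ 0.13  1.06 -1.5 ] pos [0.5394 0.2025 0.0657] rot [-3.1414e+00 -3.0000e-04  2.6688e+00]
w 0.0137 tau [ 0.029 -0.105  0.054]
```

The tips are about 4 mm inside the wells with no contact. I'll go down the rest of the way and feel for the block.

Emit:
{"method": "move_arm", "body": {"series": [{"dx": 0, "dy": 0.0005, "dz": 0.001, "rx": 0, "ry": 0, "rz": 0, "gripper": 0}, {"dx": 0, "dy": 0.0005, "dz": 0.002, "rx": 0, "ry": 0, "rz": 0, "gripper": 0}, {"dx": 0, "dy": 0.0005, "dz": 0.003, "rx": 0, "ry": 0, "rz": 0, "gripper": 0}, {"dx": 0, "dy": 0.0005, "dz": 0.004, "rx": 0, "ry": 0, "rz": 0, "gripper": 0}, {"dx": 0, "dy": 0.0005, "dz": 0.005, "rx": 0, "ry": 0, "rz": 0, "gripper": 0}, {"dx": 0, "dy": 0.0005, "dz": 0.006, "rx": 0, "ry": 0, "rz": 0, "gripper": 0}, {"dx": 0, "dy": 0.0005, "dz": 0.0065, "rx": 0, "ry": 0, "rz": 0, "gripper": 0}, {"dx": 0, "dy": 0.0005, "dz": 0.007, "rx": 0, "ry": 0, "rz": 0, "gripper": 0}, {"dx": 0, "dy": 0.0005, "dz": 0.007, "rx": 0, "ry": 0, "rz": 0, "gripper": 0}, {"dx": 0, "dy": 0.0005, "dz": 0.007, "rx": 0, "ry": 0, "rz": 0, "gripper": 0}]}}

```text
time_s: 20.43
eef_pos: [0.5399, 0.203, 0.0598]
tcp_rot: [3.141, 0.0, 2.669]
force: [-2.5, -0.3, 5.7]
width: 0.0134
grasp_force: 30.0
```

```bash
python3 g.py .540 .203 .0598 2.672
```

```text
t 20.43 d [-0.0001  0.0001 -0.    ] r [ 0.02  0.03 -0.18] F [-2.52 -0.32  5.74] pos [0.5399 0.203  0.0598] rot [3.1413e+00 5.0000e-04 2.6689e+00]
w 0.0134 tau [-0.085  0.371 -0.025]
```

The bar rests on the block at z = 0.0598, the same as when gripped. I'll release it and then rise.

Emit:
{"method": "move_arm", "body": {"series": [{"dx": 0, "dy": 0, "dz": 0, "rx": 0, "ry": 0, "rz": 0, "gripper": 0.25}, {"dx": 0, "dy": 0, "dz": 0, "rx": 0, "ry": 0, "rz": 0, "gripper": 0.4}, {"dx": 0, "dy": 0, "dz": 0, "rx": 0, "ry": 0, "rz": 0, "gripper": 0.6}, {"dx": 0, "dy": 0, "dz": 0, "rx": 0, "ry": 0, "rz": 0, "gripper": 0.6}, {"dx": 0, "dy": 0, "dz": 0, "rx": 0, "ry": 0, "rz": 0, "gripper": 0.6}, {"dx": 0, "dy": 0, "dz": 0, "rx": 0, "ry": 0, "rz": 0, "gripper": 0.6}, {"dx": 0, "dy": 0, "dz": 0, "rx": 0, "ry": 0, "rz": 0, "gripper": 0.6}, {"dx": 0, "dy": 0, "dz": 0, "rx": 0, "ry": 0, "rz": 0, "gripper": 0.6}, {"dx": 0, "dy": 0, "dz": 0, "rx": 0, "ry": 0, "rz": 0, "gripper": 0.6}, {"dx": 0, "dy": 0, "dz": 0, "rx": 0, "ry": 0, "rz": 0, "gripper": 0.6}]}}

```text
time_s: 21.27
eef_pos: [0.5397, 0.203, 0.0589]
tcp_rot: [-3.142, -0.0, 2.669]
force: [0.3, 0.0, -0.7]
width: 0.0558
grasp_force: 0.0
```

Emit:
{"method": "move_arm", "body": {"series": [{"dx": 0, "dy": 0, "dz": -0.01, "rx": 0, "ry": 0, "rz": 0, "gripper": 0.7}, {"dx": 0, "dy": 0, "dz": -0.025, "rx": 0, "ry": 0, "rz": 0, "gripper": 0.7}, {"dx": 0, "dy": 0, "dz": -0.045, "rx": 0, "ry": 0, "rz": 0, "gripper": 0.7}, {"dx": 0, "dy": 0, "dz": -0.065, "rx": 0, "ry": 0, "rz": 0, "gripper": 0.7}, {"dx": 0, "dy": 0, "dz": -0.085, "rx": 0, "ry": 0, "rz": 0, "gripper": 0.7}, {"dx": 0, "dy": 0, "dz": -0.105, "rx": 0, "ry": 0, "rz": 0, "gripper": 0.7}, {"dx": 0, "dy": 0, "dz": -0.125, "rx": 0, "ry": 0, "rz": 0, "gripper": 0.7}, {"dx": 0, "dy": 0, "dz": -0.14, "rx": 0, "ry": 0, "rz": 0, "gripper": 0.7}, {"dx": 0, "dy": 0, "dz": -0.15, "rx": 0, "ry": 0, "rz": 0, "gripper": 0.7}, {"dx": 0, "dy": 0, "dz": -0.15, "rx": 0, "ry": 0, "rz": 0, "gripper": 0.7}]}}

```text
time_s: 22.1
eef_pos: [0.541, 0.2032, 0.2121]
tcp_rot: [3.139, 0.004, 2.669]
force: [0.4, 0.8, 0.4]
width: 0.0652
grasp_force: 0.0
```

Emit:
{"method": "move_arm", "body": {"series": [{"dx": -0.012, "dy": -0.018, "dz": 0, "rx": 0, "ry": 0, "rz": 0, "gripper": 0.7}, {"dx": -0.025, "dy": -0.04, "dz": 0, "rx": 0, "ry": 0, "rz": 0, "gripper": 0.7}, {"dx": -0.04, "dy": -0.065, "dz": 0, "rx": 0, "ry": 0, "rz": 0, "gripper": 0.7}, {"dx": -0.055, "dy": -0.09, "dz": 0, "rx": 0, "ry": 0, "rz": 0, "gripper": 0.7}, {"dx": -0.07, "dy": -0.115, "dz": 0, "rx": 0, "ry": 0, "rz": 0, "gripper": 0.7}, {"dx": -0.085, "dy": -0.14, "dz": 0, "rx": 0, "ry": 0, "rz": 0, "gripper": 0.7}, {"dx": -0.1, "dy": -0.165, "dz": 0, "rx": 0, "ry": 0, "rz": 0, "gripper": 0.7}, {"dx": -0.112, "dy": -0.185, "dz": 0, "rx": 0, "ry": 0, "rz": 0, "gripper": 0.7}, {"dx": -0.12, "dy": -0.195, "dz": 0, "rx": 0, "ry": 0, "rz": 0, "gripper": 0.7}, {"dx": -0.12, "dy": -0.195, "dz": 0, "rx": 0, "ry": 0, "rz": 0, "gripper": 0.7}]}}

```text
time_s: 22.93
eef_pos: [0.5578, -0.0276, 0.208]
tcp_rot: [-3.141, -0.001, 2.666]
force: [-0.3, 0.3, 0.0]
width: 0.0653
grasp_force: 0.0
```

```bash
python3 - <<'E'
from h import *
s=sense();print(s["eef_pos"],s["force"])
c=lambda im,b,s:cv2.resize(np.array(im["frame"])[b[1]:b[3],b[0]:b[2],::-1],None,fx=s,fy=s,interpolation=cv2.INTER_CUBIC)
cv2.imwrite("pics/end.png",np.hstack([c(get_image("top"),(260,150,340,230),5),c(get_image("side"),(270,170,350,250),5)]))
E
```

```text
[ 0.55783087 -0.02757244  0.20804971] [-0.2861789   0.26435705  0.02411659]
```

View pics/end.png

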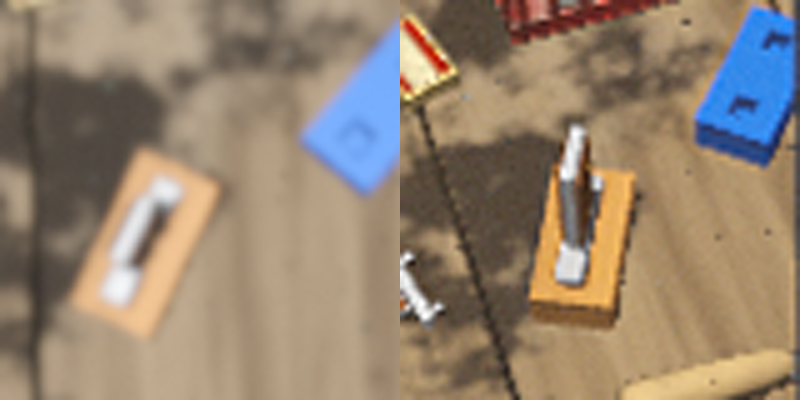

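The spanner stands upright and fully down, centred in the wooden stand: top crop (140,240), side crop (575,205). The robot is clear of everything, so I'll hand in.

```bash
python3 -c "
from bench import hand_in
print(hand_in())"
```

```text
the job is handed in; nothing more can be done
None
```

The job is handed in: the ring is turned to the gasket stop and nipped up by about 0.14 rad (8°, judged from wrist torque and angle), and the spanner is back upright and fully down in its wooden stand, at about 23 s of the 61 s allowed.

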